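# Put swapped socket caps and a union nut on their own pipes

## Robot

A 7-joint arm with a two-finger parallel gripper is mounted at the origin on a cart in front of the work surface, level with it; the furniture and walls round the work are solid. World frame = base frame: x ahead of the robot, y to its left, z up, the work surface at z = 0. Lengths are in mm, angles in rad, forces in N, time in s.
With the tool pointing down it reaches from about 400 to 900 mm from the base axis. Payload 5.6 kg.
Tool frame: the origin (TCP) lies midway between the tips of the shut fingers; the grasp point (between the pads) lies 19 mm behind it; z points along the fingers, y is the line along which they close (so a half turn about z gives the same grasp; the last joint's range is limited). The gripper opens to 92 mm and grips with 3 to 60 N. Pads are 20 mm wide; open, the fingers measure 128 mm over their backs; the gripper's body (75 mm by 189 mm) begins 69 mm behind the grasp point.
Start: joints at [1.245, 0.468, -0.012, 1.603, 0.006, 1.071, -0.056], TCP at [181.337, -624.2, 214.592] pointing down, gripper open.
Joint ranges: [-2.53, 2.53], [-0.31, 2.02], [-1.57, 1.55], [0.28, 2.44], [-1.29, 4.43], [0.15, 1.84], [-2.92, 2.92]. Speed limits (rad/s): [2.57, 2.57, 3.14, 3.14, 3.14, 3.14, 3.14].

## Interface

Orientations are given as a rotation vector (axis times angle).
In Python, from cell import robot, grip, kin, viewer gives the robot as it stands. Calls block until the motion is done:
- robot.movep(position, orientation): joint-space move of the TCP to a pose.
- robot.servo_line(position, feed=150, rotation=None): straight line of the TCP; rotation=None keeps the orientation; feed is the mean speed in mm/s.
- robot.goto_joints(angles): joint-space move.
- grip(opening, newtons=None): opening from 0.0 (shut) to 1.0 (fully open); newtons is the grip in N (None keeps the last); returns when the fingers have stopped.
- robot.hold(seconds).
- kin.ik(position, orientation): joint angles nearest the present ones, or None.
- robot.observe(): the state.
- viewer.read_camera(name): name is "scene" or "top" or "wrist"; returns the picture (384x512x3 uint8, red, green, blue); there is no depth.
- viewer.camera_info(name): a dict with "camera_matrix" (3x3 intrinsics, pixels), "R" (3x3) and "t" (3): a world point X has camera coordinates R X + t. Camera axes: x right, y down, z forward; pixel columns grow to the right and rows downward; lengths in mm; the calibration is good to about 2 mm. A picture is of the moment at which its call begins: read the wrist's pose just before it. camera_info takes no time and is no camera call; for the wrist camera it gives the pose at the moment of the call.
A pose or a line that the arm cannot do raises robot.IKError and nothing moves.
- robot.job_done(): hands the job in; it is judged then, once.
Trained networks look in the newest picture that a camera, given by its name, has taken for a name from the list of things; names that differ only in an ending like _2 or _b are one class to them, and where a whole thing is asked for, a point or a joint stands for the part that bears it (a point fixed in the world has none). Each returns a list of dicts, best first, with "confidence" (0 to 1); they miss things now and then, are a little off and sometimes report something else, mostly with a low value. They report only what shows in the picture. A call takes as long as a camera call.
- viewer.silhouettes(name, camera): "mask" (384x512 bool, what is visible of it).
- viewer.pinpoint(name, camera): "at" ([x, y, z] in mm, in the coordinates of the camera as it stood for that picture, good to about 4 mm: a listed point, or the origin of a listed thing).
The state is a dict: "t": time; "joints": joint angles; "joint_velocities": joint speeds; "joint_torque": joint torques, N m; "tcp_pos": TCP position; "tcp_rot": TCP orientation; "contact_force": force on the tool from outside, world axes, zero at the start; "wrist_torque": the same for the moment, N m; "grip_width": opening from 0.0 (shut) to 1.0 (fully open); "grip_force": force on a finger pad.
Only numpy, scipy, OpenCV 4.12 (cv2) and the standard library are available. Lean on these libraries where they do the work, as an engineer would, in place of code of your own. Each camera call takes 0.05 s, during which the arm holds its last target. There are 200 camera calls.

## Task

The three socket caps were left on the wrong pipe stubs: move them round so that each cap sits fully down over the pipe of its own colour (bright on bright, red on red, black on black); the empty rubber mat is free for putting a cap down on the way. Slip the brass union nut down to the flange of the bright pipe before that pipe gets its cap, because the nut cannot pass the cap afterwards. Leave the gas nozzle and the ear plate as they are.

Things in the scene. Friction and masses are not known exactly. Their poses are not given: they have to be found in the camera images.
- cap_inox_mid (a point): centre, half-way up, of the bright stainless socket cap: a round steel cap, 44 mm outside, 34 mm high, closed flat top, open below with a bore 37 mm wide and 24 mm deep. Its z axis points up. At the start it sits high on the mouth of the red pipe, which is too thick for it, with its lower rim level with that mouth. When home on its own pipe this point lies 7 mm below the pipe mouth.
- cap_primed_mid (a point): centre, half-way up, of the red-primed socket cap: a round steel cap, 53 mm outside, 34 mm high, closed flat top, open below with a bore 46 mm wide and 24 mm deep. Its z axis points up. At the start it sits high on the mouth of the black pipe, which is too thick for it, with its lower rim level with that mouth. When home on its own pipe this point lies 7 mm below the pipe mouth.
- cap_black_mid (a point): centre, half-way up, of the black socket cap: a round steel cap, 62 mm outside, 34 mm high, closed flat top, open below with a bore 55 mm wide and 24 mm deep. Its z axis points up. At the start it hangs loosely over the bright pipe, which is too thin for it, its lower rim 24 mm below that mouth. When home on its own pipe this point lies 7 mm below the pipe mouth.
- union_nut_mid (a point): centre, half-way up, of the brass hexagon union nut lying flat on the table, lip down: 58 mm across flats, 67 mm across corners, 24 mm high; bore 48 mm, narrowed to 39 mm by an inward lip in its lowest 6 mm, so it goes only over the bright pipe and not over any cap. x axis square to a pair of flats, z axis up. Lying on the flange of the bright pipe, this point is 22 mm above the table.
- pipe_inox_top (a point): open mouth centre of the bright stainless pipe stub: a vertical pipe 34 mm outside, its top edge bevelled by 2 mm, mouth 70 mm above the table, on a round flange of the same colour, 96 mm across and 10 mm thick, with four small bolt heads (5 mm high). Bolted down, does not move. z axis up.
- pipe_primed_top (a point): open mouth centre of the red-primed pipe stub: a vertical pipe 43 mm outside, its top edge bevelled by 2 mm, mouth 70 mm above the table, on a round flange of the same colour, 96 mm across and 10 mm thick, with four small bolt heads (5 mm high). Bolted down, does not move. z axis up.
- pipe_black_top (a point): open mouth centre of the black pipe stub: a vertical pipe 52 mm outside, its top edge bevelled by 2 mm, mouth 70 mm above the table, on a round flange of the same colour, 96 mm across and 10 mm thick, with four small bolt heads (5 mm high). Bolted down, does not move. z axis up.
- mat: small black rubber mat with ribs, 100 x 100 mm, 3 mm thick, fixed flat on the table, empty: a clear spot for putting a cap down. Origin at the centre of its underside.
- nozzle: brass gas nozzle, a plain tube 25 mm across and 56 mm high, standing upright on the table; origin at the centre of its foot. Stays standing where it is.
- plate: rust-brown flat ear plate, 50 x 55 x 8 mm, lying on the table at the right; origin at the middle of its underside. Stays where it is.

How it is judged:
By the outcome, as a careful person would: the job done as asked, in the order asked, and still so for the second after the job is handed in, with the robot touching nothing.
It also fails if it takes over 136 s, if anything falls off the work surface, if the arm or the gripper's body presses on something with over 40 N, if the wrist force passes 120 N, or if a joint passes its speed limit or range.

## Working session

There is one attempt and no reset: what is moved stays moved. The work goes in short steps, each a Python script; the robot and the scene stay as the last script left them, time stands still between calls to the robot, and variables do not carry over. Pictures are saved under pics/ and viewed, at most 14 in all, crops included, and the job is handed in when it is done.

```bash
mkdir -p pics; ls
python3 - <<'E'
from cell import robot,grip,kin,viewer
import cv2,numpy as np
o=robot.observe();print(o['t'],o['tcp_pos'],o['tcp_rot'],o['grip_width'])
ims=[]
for c in ("scene","top"):
    im=viewer.read_camera(c);cv2.imwrite(f'pics/{c}0.png',im[:,:,::-1])
    ci=viewer.camera_info(c);R=np.array(ci['R']);t=np.array(ci['t'])
    print(c,-R.T@t)
    for n in "cap_inox_mid cap_primed_mid cap_black_mid union_nut_mid pipe_inox_top pipe_primed_top pipe_black_top mat nozzle plate".split():
        for d in viewer.pinpoint(n,c)[:2]:
            print(n,round(d['confidence'],2),(R.T@(np.array(d['at'])-t)).round(1))
E
```

```text
pics
0.0 [ 181.12362264 -623.62793177  213.64155196] [-3.10851253e+00 -4.42421918e-01  6.35448376e-04] 1.0011007072049039
scene [196.6966806  513.81487646 733.86740181]
cap_inox_mid 0.67 [427.3 216.5  83.9]
cap_primed_mid 0.77 [673.7  41.9  87.7]
cap_black_mid 0.56 [ 667.9 -198.3   62.5]
union_nut_mid 0.64 [590.5 222.1  11.8]
pipe_inox_top 0.83 [ 672.4 -202.    72.9]
pipe_primed_top 0.76 [426.9 222.3  72.2]
pipe_primed_top 0.21 [674.8  43.7  73.4]
mat 0.86 [475.7  58.2   1. ]
nozzle 0.79 [556.  -46.6  -2. ]
plate 0.79 [ 5.117e+02 -2.613e+02  2.000e-01]
top [485.05018433 -32.71295563 940.48239131]
cap_inox_mid 0.83 [425.8 217.3  83.7]
cap_primed_mid 0.77 [672.9  42.6  86.8]
cap_primed_mid 0.57 [430.8 221.9  69.9]
cap_black_mid 0.85 [ 668.1 -201.8   59.9]
cap_black_mid 0.21 [ 508.2 -261.6    4.2]
union_nut_mid 0.75 [590.5 225.1  11.2]
pipe_inox_top 0.96 [ 669.9 -199.1   67.6]
pipe_primed_top 0.68 [429.5 222.3  69.9]
pipe_black_top 0.96 [670.4  41.5  71.6]
pipe_black_top 0.21 [427.3 218.1  85. ]
mat 0.95 [477.   61.8  -0.9]
mat 0.69 [427.8 218.6  82.6]
nozzle 0.59 [555.9 -46.8   2.7]
nozzle 0.45 [672.9  45.4  85.7]
plate 0.68 [ 509.9 -263.5    5.7]
plate 0.34 [591.8 223.8   9.7]
```

```bash
python3 -c "
import cv2,numpy as np
a=cv2.imread('pics/scene0.png');b=cv2.imread('pics/top0.png')
cv2.imwrite('pics/a.png',cv2.resize(a,(800,600)));cv2.imwrite('pics/b.png',cv2.resize(b,(800,600)))"
```

```text
(no output)
```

View pics/a.png

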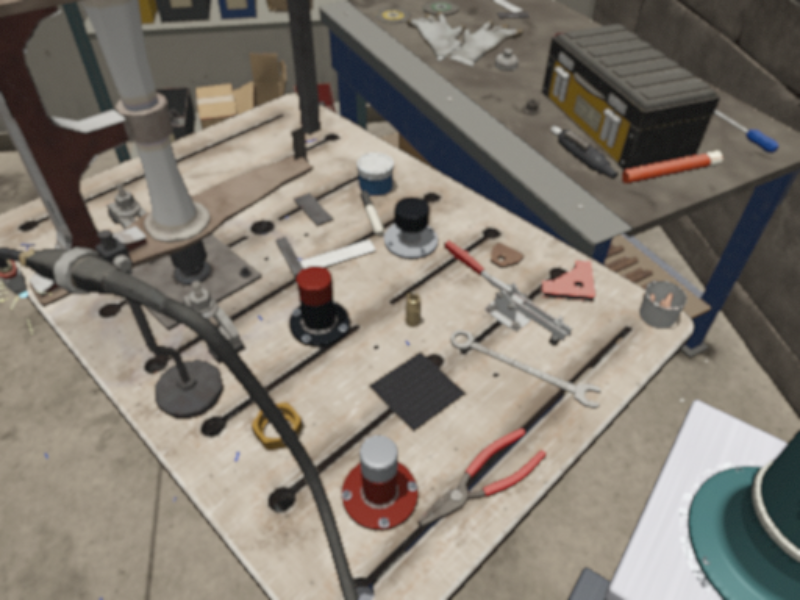

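View pics/b.png

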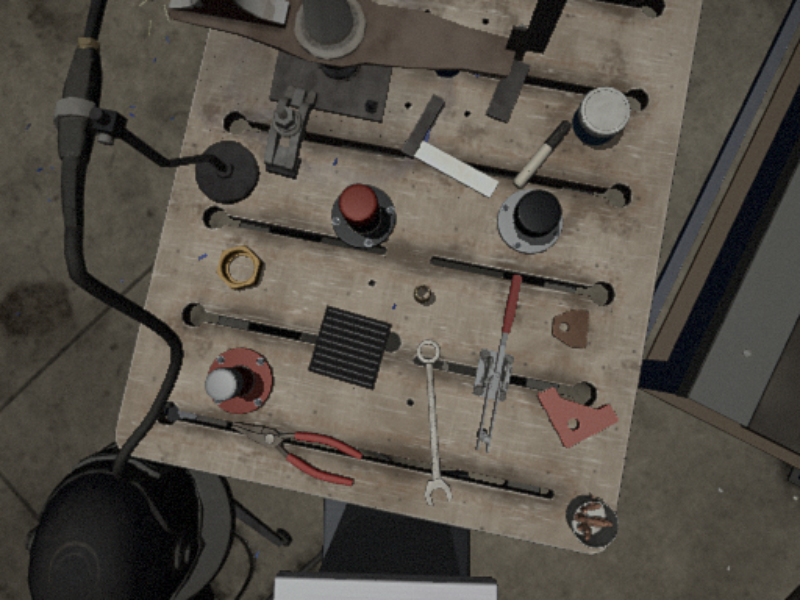

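Scene: black cap is on the bright pipe (right, b.png 535,215), red cap on the black pipe (360,205), bright cap on the red pipe (225,385), the nut is at (240,267) and the mat is clear at (350,345). An overhead hose runs on the left, so I'll triangulate it, then hover over the black cap.

```bash
cat > h.py <<'E'
from cell import robot,grip,kin,viewer
import cv2,numpy as np
from scipy.spatial.transform import Rotation as Ro
def rv(yaw): return (Ro.from_euler('z',yaw)*Ro.from_euler('x',np.pi)).as_rotvec()
def cam(c):
    ci=viewer.camera_info(c);return [np.array(ci[k],float) for k in("camera_matrix","R","t")]
def look(c,fn=None):
    K=cam(c);im=viewer.read_camera(c)
    if fn: cv2.imwrite(f'pics/{fn}.png',im[:,:,::-1])
    return im,K
def onplane(K,uv,z):
    k,R,t=K;d=R.T@np.linalg.solve(k,[uv[0],uv[1],1]);c=-R.T@t
    return c+d*(z-c[2])/d[2]
def proj(K,X):
    k,R,t=K;p=k@(R@np.array(X,float)+t);return p[:2]/p[2]
def pin(K,c,n,k=1):
    return [(round(d['confidence'],2),(K[1].T@(np.array(d['at'])-K[2])).round(1)) for d in viewer.pinpoint(n,c)[:k]]
def st():
    o=robot.observe();print('t',round(o['t'],1),np.round(o['tcp_pos'],1),'F',np.round(o['contact_force'],1),'g',round(o['grip_width']*92,1),round(float(np.max(o['grip_force'])),1));return o
E
python3 - <<'E'
from h import *
Ks,Kt=cam('scene'),cam('top')
hs=[(70,268),(130,285),(180,303),(210,325),(250,380),(290,440),(320,510),(345,570)]
for p in [(75,110),(70,180),(75,250),(120,300),(165,335),(180,360),(165,400),(130,450)]:
    s=.64
    best=None
    for z in range(0,700,10):
        q=proj(Ks,onplane(Kt,(p[0]*s,p[1]*s),z))/s
        # distance to polyline
        for a,b in zip(hs[:-1],hs[1:]):
            a,b=np.array(a),np.array(b);u=np.clip((q-a)@(b-a)/((b-a)@(b-a)),0,1)
            d=np.linalg.norm(q-a-u*(b-a))
            if best is None or d<best[0]: best=(round(d,1),onplane(Kt,(p[0]*s,p[1]*s),z).round())
    print(p,best)
for y in (-1.57,-1.2,-.4,0,.3,1.57):
    print(y,[None if (j:=kin.ik(p,rv(y))) is None else np.round(j,2).tolist() for p in ([669,-200,50],[428,220,80],[591,224,5])])
robot.movep([669,-200,260],rv(0.0)); 
im,K=look('wrist','w1'); print((-K[1].T@K[2]).round(),K[1].round(2).tolist())
for n in ('cap_black_mid','pipe_inox_top'): print(n,pin(K,'wrist',n))
st()
E
```

```text
(75, 110) (np.float64(3.4), array([722., 326., 300.]))
(70, 180) (np.float64(0.3), array([642., 315., 320.]))
(75, 250) (np.float64(2.3), array([571., 306., 320.]))
(120, 300) (np.float64(3.5), array([527., 295., 240.]))
(165, 335) (np.float64(1.4), array([490., 285., 130.]))
(180, 360) (np.float64(0.8), array([456., 293.,  50.]))
(165, 400) (np.float64(2.0), array([397., 323.,  20.]))
(130, 450) (np.float64(35.5), array([340., 331., 110.]))
-1.57 [[0.1, 0.73, 0.21, 1.59, -0.19, 0.84, -2.76], [0.42, 0.9, -1.33, 2.06, 1.03, 1.1, 1.73], [0.38, 1.27, -1.34, 1.71, 1.3, 1.31, 1.88]]
-1.2 [[0.16, 0.73, 0.12, 1.58, -0.11, 0.84, -2.45], [0.42, 0.9, -1.33, 2.06, 1.03, 1.1, 2.1], [0.38, 1.27, -1.34, 1.71, 1.3, 1.31, 2.25]]
-0.4 [[0.27, 0.73, -0.04, 1.57, 0.04, 0.84, -1.75], [-0.91, 0.41, 0.44, 2.13, -0.28, 0.65, -2.25], [-0.14, 0.74, -0.38, 1.75, 0.38, 0.73, -2.69]]
0 [[0.35, 0.74, -0.17, 1.57, 0.15, 0.85, -1.44], [0.18, 0.58, -0.9, 2.07, 0.64, 0.8, -2.68], [-0.11, 0.76, -0.43, 1.74, 0.44, 0.74, -2.33]]
0.3 [[0.4, 0.74, -0.23, 1.56, 0.21, 0.86, -1.18], [0.14, 0.55, -0.84, 2.07, 0.59, 0.77, -2.34], [-0.06, 0.77, -0.49, 1.74, 0.5, 0.76, -2.07]]
1.57 [[0.56, 0.79, -0.48, 1.55, 0.43, 0.91, -0.07], [0.14, 0.55, -0.84, 2.07, 0.59, 0.78, -1.07], [0.07, 0.84, -0.69, 1.73, 0.69, 0.83, -0.94]]
[ 733. -201.  429.] [[-0.0, -1.0, 0.0], [-0.97, 0.0, 0.24], [-0.24, 0.0, -0.97]]
cap_black_mid [(0.88, array([ 666. , -200.5,   62.3]))]
pipe_inox_top []
t 3.6 [ 668.6 -201.1  260. ] F [ 0.1 -0.5  0.2] g 91.8 0.0
```

View pics/w1.png

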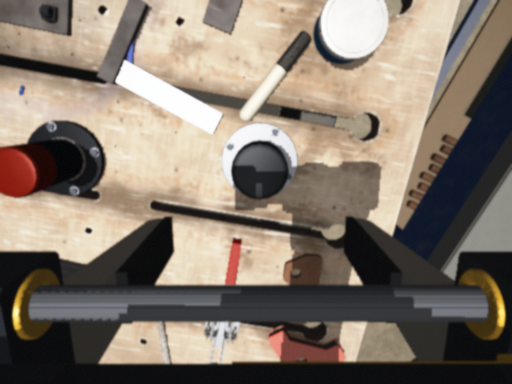

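```bash
cat >> h.py <<'E'
from scipy.optimize import minimize
def hull(K,x,y,r,z0,z1):
    a=np.linspace(0,2*np.pi,60);P=[proj(K,(x+r*np.cos(b),y+r*np.sin(b),z)) for z in(z0,z1) for b in a]
    return cv2.convexHull((np.array(P)*16).astype(np.int32))
def fitcyl(K,mask,xy,r,z0,z1):
    def cost(p):
        m=np.zeros(mask.shape,np.uint8);h=hull(K,p[0],p[1],r,z0,z1)
        cv2.fillPoly(m,[h],255,cv2.LINE_AA,4);return np.abs(m/255.-mask).sum()
    r_=minimize(cost,xy,method='Nelder-Mead',options=dict(initial_simplex=[xy,(xy[0]+6,xy[1]),(xy[0],xy[1]+6)],xatol=.1))
    return r_.x.round(1),round(r_.fun/mask.sum(),2)
def pick(x,y,z,yaw,f=30):
    robot.servo_line([x,y,z],feed=120);grip(0,f);st()
E
python3 - <<'E'
from h import *
K=cam('wrist');m=viewer.silhouettes('cap_black_mid','wrist')[0]
xy,e=fitcyl(K,m['mask'],[668,-200],31,46,80);print(xy,e,m['confidence'])
if e<.3:
    robot.servo_line([xy[0],xy[1],130],feed=200)
    pick(xy[0],xy[1],50,0)
    robot.servo_line([xy[0],xy[1],140],feed=120)
    robot.servo_line([630,-200,260],feed=200);st()
    im,K=look('wrist','w2');print(pin(K,'wrist','pipe_inox_top',2))
E
```

```text
[ 669.2 -201.1] 0.09 0.72
t 5.8 [ 669.5 -201.4   50.6] F [ 0.2 -1.1  2.6] g 64.9 30.0
t 7.4 [ 629.4 -199.8  258.6] F [ 0.1  0.  -1.8] g 65.0 30.0
[(0.88, array([ 666.4, -205.7,   68.2]))]
```

View pics/w2.png

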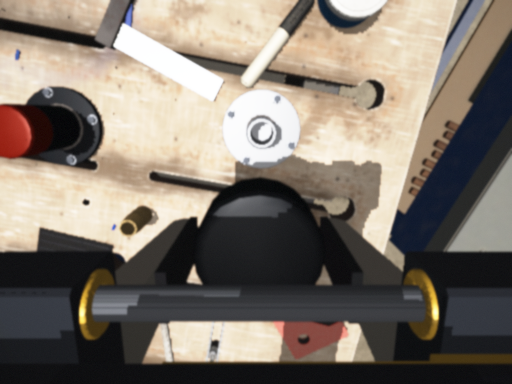

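```bash
cat >> h.py <<'E'
def fitpipe(K,im,xy,circ,s=9):
    g=cv2.GaussianBlur(cv2.cvtColor(im,cv2.COLOR_RGB2GRAY).astype(np.float32),(0,0),1.)
    gx,gy=cv2.Sobel(g,cv2.CV_32F,1,0),cv2.Sobel(g,cv2.CV_32F,0,1)
    a=np.linspace(0,2*np.pi,90,endpoint=False)
    def cost(p):
        tot=0
        for r,z in circ:
            P=np.array([proj(K,(p[0]+r*np.cos(b),p[1]+r*np.sin(b),z)) for b in a],np.float32)
            T=np.roll(P,-1,0)-np.roll(P,1,0);N=np.c_[T[:,1],-T[:,0]]/np.linalg.norm(T,axis=1)[:,None]
            X,Y=P[None,:,0],P[None,:,1]
            v=cv2.remap(gx,X,Y,cv2.INTER_LINEAR)[0]*N[:,0]+cv2.remap(gy,X,Y,cv2.INTER_LINEAR)[0]*N[:,1]
            tot-=np.minimum(np.abs(v),150).mean()
        return tot
    G=[(cost((xy[0]+i,xy[1]+j)),xy[0]+i,xy[1]+j) for i in range(-s,s+1,2) for j in range(-s,s+1,2)]
    b=min(G);r=minimize(cost,b[1:],method='Nelder-Mead',options=dict(xatol=.05,initial_simplex=[b[1:],(b[1]+1,b[2]),(b[1],b[2]+1)]))
    return r.x.round(1),round(-r.fun,1)
E
python3 - <<'E'
from h import *
K=cam('wrist');im=cv2.imread('pics/w2.png')[:,:,::-1].copy()
print('flange',fitpipe(K,im,[668,-203],[(48,10)]),'mouth',fitpipe(K,im,[668,-203],[(17,68)]),fitpipe(K,im,[668,-203],[(15,70)]),fitpipe(K,im,[668,-203],[(48,10),(17,68),(15,70)]))
Kt=cam('top');it=cv2.imread('pics/top0.png')[:,:,::-1].copy()
for n,p in (('inox',[670,-200]),('black',[672,42]),('red',[428,221])): print(n,fitpipe(Kt,it,p,[(48,10)]))
robot.movep([476,60,150],rv(0.0)); robot.servo_line([476,60,9],feed=150);st()
grip(1.0);robot.servo_line([476,60,160],feed=250)
robot.movep([560,224,260],rv(0.0))
im,K=look('wrist','w3');print(pin(K,'wrist','union_nut_mid'));o=st();print(o['joints'].round(2) if hasattr(o['joints'],'round') else o['joints'])
np.save('K3.npy',np.array(K,dtype=object),allow_pickle=True)
k=viewer.silhouettes('union_nut_mid','wrist')
if k: cv2.imwrite('pics/nm.png',k[0]['mask'].astype(np.uint8)*255)
cv2.imwrite('pics/w3v.png',cv2.resize(cv2.imread('pics/w3.png'),(800,600)))
E
```

```text
flange (array([ 676.5, -208.7]), np.float64(69.1)) mouth (array([ 668.1, -205. ]), np.float64(118.5)) (array([ 673. , -201.2]), np.float64(129.3)) (array([ 667.8, -205.8]), np.float64(287.4))
inox (array([ 678.3, -197.6]), np.float64(90.1))
black (array([673.8,  45.2]), np.float64(122.4))
red (array([427.5, 217.2]), np.float64(93.2))
t 9.8 [476.8  60.1   9.6] F [-0.4  0.1 -1.4] g 65.2 30.0
[(0.61, array([590.7, 221.9,  11.4]))]
t 12.1 [559.4 221.6 258.3] F [ 0.2 -0.5  0.2] g 92.2 0.0
[-0.11  0.39 -0.42  1.65  0.17  1.14 -2.15]Traceback (most recent call last):
  File "<stdin>", line 10, in <module>
ValueError: could not broadcast input array from shape (3,3) into shape (3,)
```

```bash
sed -i "s/    K=cam(c);im=viewer/    robot.hold(.4);K=cam(c);im=viewer/" h.py
python3 - <<'E'
from h import *
im,K=look('wrist','w4');print(pin(K,'wrist','union_nut_mid'));st()
k=viewer.silhouettes('union_nut_mid','wrist')
cv2.imwrite('pics/w4v.png',cv2.resize(cv2.imread('pics/w4.png'),(800,600)))
m=k[0]['mask'];print(k[0]['confidence'],m.sum())
# fit hexagonal prism outline
def cost(p):
    a=p[2]+np.pi/6+np.arange(6)*np.pi/3;r=29/np.cos(np.pi/6)
    P=np.array([proj(K,(p[0]+r*np.cos(b),p[1]+r*np.sin(b),z)) for z in(0,24) for b in a])
    q=np.zeros(m.shape,np.uint8);cv2.fillPoly(q,[cv2.convexHull((P*16).astype(np.int32))],255,cv2.LINE_AA,4)
    return np.abs(q/255.-mf).sum()
mf=np.zeros(m.shape,np.uint8);c,_=cv2.findContours(m.astype(np.uint8),0,2);cv2.drawContours(mf,[max(c,key=cv2.contourArea)],-1,1,-1)
best=min((minimize(cost,[591,222,a],method='Nelder-Mead',options=dict(initial_simplex=[[591,222,a],[596,222,a],[591,227,a],[591,222,a+.15]])) for a in np.arange(0,1.04,.2)),key=lambda r:r.fun)
print(best.x.round(3),best.fun/mf.sum())
x,y,a=best.x
hx=[proj(K,(x+33.5*np.cos(b),y+33.5*np.sin(b),24)) for b in a+np.pi/6+np.arange(6)*np.pi/3]
v=im[:,:,::-1].copy();cv2.polylines(v,[np.int32(hx)],True,(255,0,0),1)
cv2.imwrite('pics/w4v.png',cv2.resize(v,(800,600)))
E
```

```text
[(0.87, array([590. , 224.4,  11.7]))]
t 12.6 [560.  223.9 260.1] F [-0.5 -0.7 -0.9] g 92.1 0.0
0.62 1264
[5.92104e+02 2.24447e+02 2.50000e-01] 0.06158693452811099
```

View pics/w4v.png

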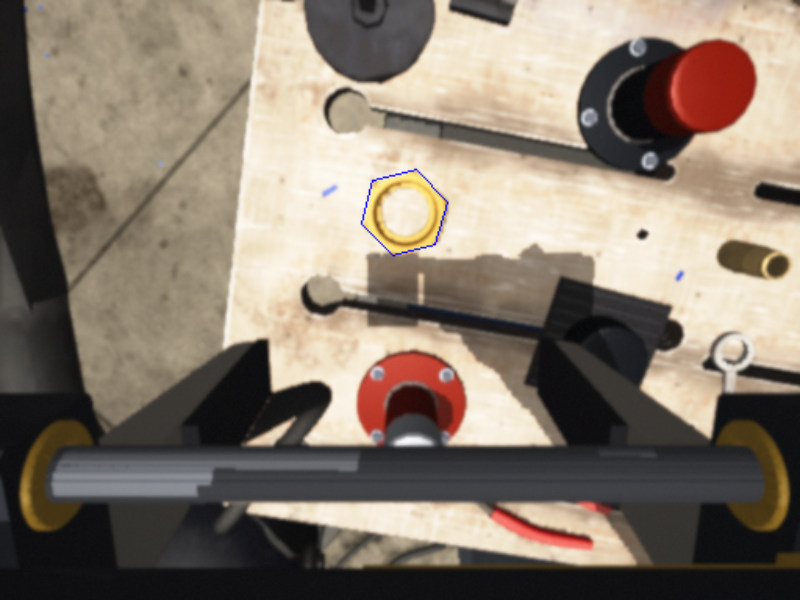

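```bash
cat > nut.py <<'E'
NX,NY,NA=592.1,224.4,0.25
E
python3 - <<'E'
from h import *
from nut import *
yaw=NA-np.pi/2
off=6*np.array([np.cos(yaw),np.sin(yaw)])
x,y=np.array([NX,NY])+off
robot.servo_line([570,130,200],feed=250)
for p in ([570,130,110],[x,y,50],[x,y,3]):print(np.round(kin.ik(p,rv(yaw)),2))
robot.movep([570,130,110],rv(yaw))
robot.servo_line([x,y,50],feed=150);st()
im,K=look('scene','s1');cv2.imwrite('pics/s1.png',cv2.resize(im[150:330,60:330,::-1],(800,533)))
E
```

```text
[-0.78  0.55  0.66  1.88 -0.44  0.85 -2.79]
[-0.87  0.72  0.66  1.79 -0.58  0.83 -2.83]
[-0.87  0.8   0.66  1.8  -0.67  0.78 -2.75]
t 15.1 [593.9 217.4  50.3] F [-1.3 -0.4  0.4] g 91.7 0.0
```

View pics/s1.png

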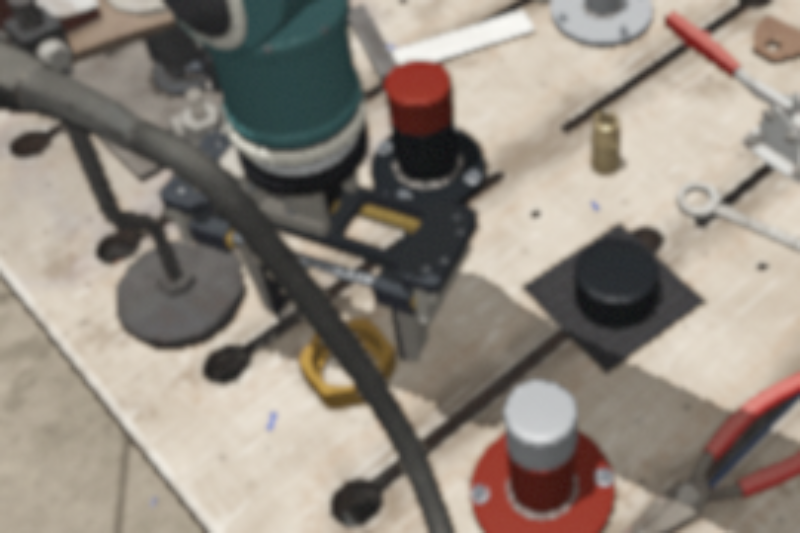

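Gripper (center ~(330,230)) is clear of the hose; nut at (345,365); black cap sits on the mat. Grip the nut.

Run:
```python
from h import *
from nut import *
yaw=NA-np.pi/2
x,y=np.array([NX,NY])+6*np.array([np.cos(yaw),np.sin(yaw)])
robot.servo_line([x,y,4],feed=60);st()
grip(0,30);st()
robot.servo_line([x,y,70],feed=80)
robot.servo_line([570,100,170],feed=200)
# hover so the wrist camera (on tool +x side) sees the bright pipe
robot.movep([600,-180,200],rv(0.25));st()
im,K=look('wrist','w5')
print(pin(K,'wrist','pipe_inox_top',2),pin(K,'wrist','union_nut_mid',2))
cv2.imwrite('pics/w5v.png',cv2.resize(im[:,:,::-1],(800,600)))
for c in ([(17,68)],[(15,70)],[(17,68),(15,70)],[(48,10)]): print(c,fitpipe(K,im,[669,-203],c))
```

```text
t 16.5 [593.9 218.5   4.3] F [0.4 0.4 0.5] g 92.1 0.0
t 17.1 [593.8 218.6   4.2] F [0.1 1.3 0.1] g 58.1 29.9
t 20.7 [ 600.2 -178.8  199.4] F [ 0.7  0.2 -2.3] g 57.7 29.9
[(0.69, array([ 668.9, -203.6,   69.4]))] []
[(17, 68)] (array([ 667.4, -196.1]), np.float64(128.7))
[(15, 70)] (array([ 663.8, -201.2]), np.float64(130.9))
[(17, 68), (15, 70)] (array([ 667.6, -196.5]), np.float64(258.3))
[(48, 10)] (array([ 667.9, -202.7]), np.float64(50.7))
```

View pics/w5v.png

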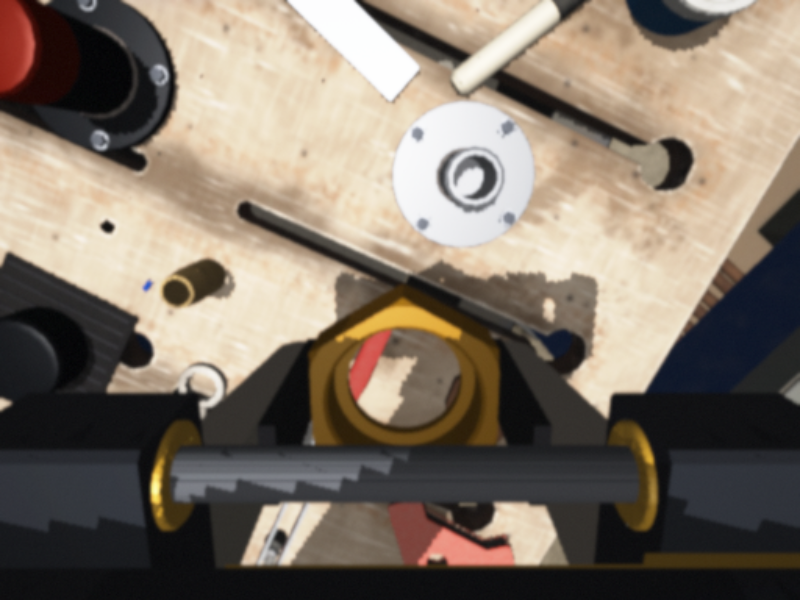

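Run:
```python
from h import *
K=cam('wrist');o=st()
print('flange c',onplane(K,(463.5*.64,174*.64),10).round(1),'mouth',onplane(K,(470.5*.64,179*.64),69).round(1))
yaw=.25;t=np.array(o['tcp_pos']);c=t[:2]-6*np.array([np.cos(yaw),np.sin(yaw)])
for z in (0,24):print([ (proj(K,(c[0]+33.5*np.cos(yaw+k*np.pi/3),c[1]+33.5*np.sin(yaw+k*np.pi/3),t[2]-4+z))/.64).round() for k in(-1,0,1)])
im=cv2.imread('pics/w5.png')
g=cv2.cvtColor(im,cv2.COLOR_BGR2HSV)
m=((g[:,:,1]<25)&(g[:,:,2]>150)).astype(np.uint8);n,l,s,ce=cv2.connectedComponentsWithStats(m)
i=l[int(150*.64),int(465*.64)];print(i,s[i])
cs,_=cv2.findContours((l==i).astype(np.uint8),0,2)
h=cv2.convexHull(max(cs,key=cv2.contourArea));e=cv2.fitEllipse(h);print(e,onplane(K,e[0],10).round(1))
```

```text
t 21.2 [ 600.  -180.   200.1] F [ 0.4  0.1 -3.3] g 57.7 29.9
flange c [ 669.5 -201.7   10. ] mouth [ 666.7 -199.8   69. ]
[array([492., 331.]), array([408., 284.]), array([323., 331.])]
[array([505., 355.]), array([408., 301.]), array([311., 355.])]
11 [ 249   65   93   94 6042]
((295.7940979003906, 110.92435455322266), (91.79733276367188, 93.94613647460938), 30.858402252197266) [ 669.7 -200.8   10. ]
```

```bash
cat >> h.py <<'E'
def lower(x,y,z0,z1,fmax=12,step=4,feed=40):
    f0=np.array(robot.observe()['contact_force'])
    for z in np.append(np.arange(z0,z1,-step),z1):
        robot.servo_line([x,y,z],feed=feed)
        o=robot.observe();f=np.array(o['contact_force'])-f0
        if np.linalg.norm(f)>fmax: print('contact',z,np.round(o['tcp_pos'],1),f.round(1));return False
    return True
E
python3 - <<'E'
from h import *
yaw=.25;p=np.array([668,-200.5]);q=p+6*np.array([np.cos(yaw),np.sin(yaw)])
robot.servo_line([*q,100],feed=150);robot.hold(.2);st()
print(lower(*q,76,15));o=st()
im,K=look('wrist','w6');cv2.imwrite('pics/w6v.png',im[:,:,::-1])
E
```

```text
t 22.4 [ 674.1 -199.   101.1] F [ 0.1 -0.  -2.2] g 57.9 29.9
True
t 27.1 [ 673.8 -199.    15. ] F [ 0.4 -1.1 -2.5] g 57.5 29.9
```

View pics/w6v.png

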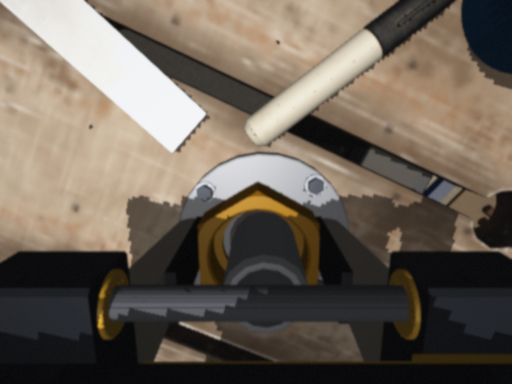

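Run:
```python
from h import *
o=robot.observe();x,y=o['tcp_pos'][:2]
grip(1.0);robot.servo_line([x,y,130],feed=120)
robot.movep([500,-60,230],rv(0.1))
robot.movep([385,190,230],rv(0.0));
im,K=look('wrist','w7');st()
print(pin(K,'wrist','cap_inox_mid'),pin(K,'wrist','pipe_primed_top'))
for k in viewer.silhouettes('cap_inox_mid','wrist')[:1]: print(k['confidence'],fitcyl(K,k['mask'],[427,218],22,70,104))
g=cv2.cvtColor(im,cv2.COLOR_RGB2HSV)
m=(((g[:,:,0]<8)|(g[:,:,0]>172))&(g[:,:,1]>120)&(g[:,:,2]>50)).astype(np.uint8)
n,l,s,ce=cv2.connectedComponentsWithStats(m)
u=proj(K,(428,221,10));print('proj',u.round())
cs,_=cv2.findContours(m,0,2);c=min((c for c in cs if cv2.contourArea(c)>800),key=lambda c:np.linalg.norm(c.mean((0,1))-u))
e=cv2.fitEllipse(cv2.convexHull(c));print(e,onplane(K,e[0],10).round(1))
cv2.imwrite('pics/w7v.png',im[:,:,::-1])
for yw in(-1.57,-1.4,-1.2,-1.,1.57,1.8): print(yw,[None if (j:=kin.ik(p,rv(yw))) is None else np.round(j,2).tolist() for p in([428,150,170],[428,220,75])])
```

```text
t 31.9 [385.2 189.8 230. ] F [ 0.3  0.1 -0.1] g 92.0 0.0
[(0.78, array([429. , 217.1,  84.3]))] []
0.8 (array([427.7, 217.3]), np.float64(0.12))
proj [232. 128.]
((234.00369262695312, 128.34933471679688), (81.62596893310547, 83.92102813720703), 161.84024047851562) [427.8 218.6  10. ]
-1.57 [[-1.49, 0.49, 1.38, 2.16, -0.59, 0.97, -2.91], [-1.4, 0.67, 1.12, 2.16, -0.83, 0.85, -2.89]]
-1.4 [[-1.49, 0.49, 1.38, 2.16, -0.59, 0.97, -2.74], [-1.4, 0.67, 1.12, 2.16, -0.83, 0.85, -2.72]]
-1.2 [[-1.36, 0.33, 1.14, 2.16, -0.39, 0.88, -2.76], [-1.25, 0.53, 0.89, 2.16, -0.63, 0.73, -2.71]]
-1.0 [[-0.83, 0.2, 0.47, 2.13, -0.12, 0.84, -2.86], [-0.87, 0.41, 0.39, 2.13, -0.26, 0.64, -2.87]]
1.57 [[-0.69, 0.19, 0.32, 2.13, -0.08, 0.83, -0.33], [-0.71, 0.4, 0.19, 2.12, -0.13, 0.63, -0.43]]
1.8 [[-0.67, 0.19, 0.29, 2.12, -0.07, 0.83, -0.11], [-0.67, 0.4, 0.15, 2.12, -0.1, 0.63, -0.22]]
```

View pics/w7v.png

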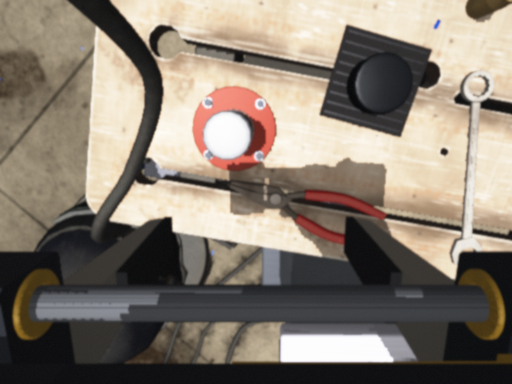

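Run:
```python
from h import *
Y=1.4
robot.movep([428,150,180],rv(Y))
robot.servo_line([427.7,217.5,125],feed=150)
robot.hold(.2);pick(427.7,217.5,74,Y,30)
robot.servo_line([427.7,217.5,115],feed=100);robot.servo_line([430,130,190],feed=200);st()
robot.movep([385,190,230],rv(0.0))
im,K=look('wrist','w8');print(pin(K,'wrist','pipe_primed_top'))
robot.movep([560,-100,220],rv(.25))
robot.movep([600,-185,190],rv(.25))
im2,K2=look('wrist','w9');st();print(pin(K2,'wrist','pipe_inox_top'),pin(K2,'wrist','union_nut_mid'),pin(K2,'wrist','cap_inox_mid'))
import pickle;pickle.dump((K,K2),open('K89.pkl','wb'))
v=np.hstack([cv2.resize(i[:,:,::-1][r0:r0+140,c0:c0+140],(400,400),interpolation=cv2.INTER_CUBIC) for i,r0,c0 in((im,60,160),(im2,60,220))])
cv2.imwrite('pics/w89.png',v)
```

```text
t 35.7 [427.7 217.6  74.1] F [-0.7  0.4  0.3] g 43.9 30.0
t 37.0 [429.4 130.7 189.3] F [-0.2  0.2 -1.6] g 43.9 30.0
[(0.97, array([425. , 225.2,  69.7]))]
t 41.1 [ 600.2 -184.3  190.4] F [ 0.5 -0.3 -2.1] g 44.0 30.0
[(0.97, array([ 668.1, -204. ,   65.5]))] [] [(0.68, array([ 603.9, -182.4,  200.6]))]
```

View pics/w89.png

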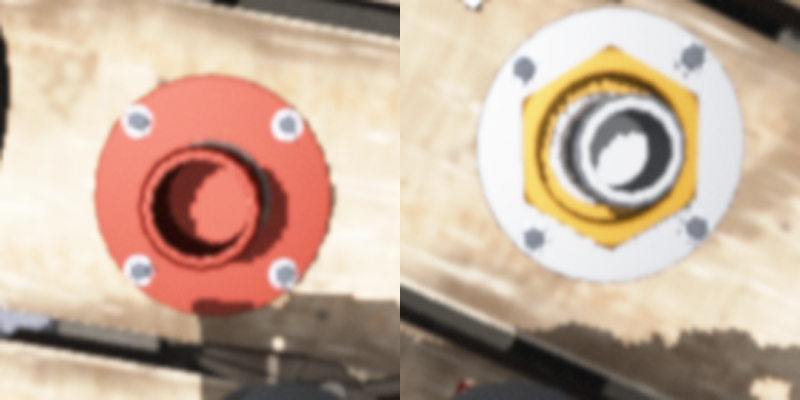

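Right crop: nut flat on the bright flange, mouth ring at (632,150); left crop: red mouth at (203,207).

Run:
```python
from h import *
import pickle
K,K2=pickle.load(open('K89.pkl','rb'))
print('red',onplane(K,(231.05,132.5),69).round(1),onplane(K,(234.9,128.6),10).round(1))
print('inox',onplane(K2,(301.2,112.5),69).round(1),onplane(K2,(293.5,110.9),10).round(1))
im=cv2.imread('pics/w8.png')[:,:,::-1].copy();im2=cv2.imread('pics/w9.png')[:,:,::-1].copy()
for r in((21.5,68),(19.5,70)):print('r',r,fitpipe(K,im,[427.5,218.5],[r],5))
for r in((17,68),(15,70)):print('i',r,fitpipe(K2,im2,[668,-201],[r],5))
```

```text
red [427.  217.6  69. ] [427.3 217.9  10. ]
inox [ 668.5 -202.2   69. ] [ 669.3 -201.4   10. ]
r (21.5, 68) (array([427. , 212.2]), np.float64(116.6))
r (19.5, 70) (array([430.2, 218.2]), np.float64(113.7))
i (17, 68) (array([ 669.8, -194.9]), np.float64(137.3))
i (15, 70) (array([ 671. , -198.1]), np.float64(130.5))
```

```bash
cat >> h.py <<'E'
def insert(x,y,zt=50.5,z0=82):
    "lower cap over pipe; on contact back off and try a nearby spot"
    offs=[(0,0)]+[(r*np.cos(a),r*np.sin(a)) for r in(1.5,3) for a in np.arange(6)*np.pi/3]
    for dx,dy in offs:
        robot.servo_line([x+dx,y+dy,z0],feed=100);robot.hold(.15)
        f0=np.array(robot.observe()['contact_force'])
        if lower(x+dx,y+dy,78,zt,fmax=15,step=3,feed=60): print('in at',dx,dy);st();return True
        o=robot.observe();f=np.array(o['contact_force'])-f0
        if o['tcp_pos'][2]<56: print('stopped low');st();return True
    return False
E
python3 - <<'E'
from h import *
robot.servo_line([668.7,-201.9,100],feed=120)
print(insert(668.7,-201.9))
E
```

```text
in at 0 0
t 45.6 [ 668.7 -201.9   50.5] F [-0.4  0.2 -1.7] g 44.0 30.0
True
```

Run:
```python
from h import *
Ks,Kt=cam('scene'),cam('top');s=.64
def tri(a,b):
    A=[];P=[]
    for K,p in((Ks,a),(Kt,b)):
        k,R,t=K;d=R.T@np.linalg.solve(k,[p[0]*s,p[1]*s,1]);d/=np.linalg.norm(d);M=np.eye(3)-np.outer(d,d);A.append(M);P.append(M@(-R.T@t))
    X=np.linalg.solve(sum(A),sum(P));return X.round(),[(proj(K,X)/s-np.array(p)).round(1).tolist() for K,p in((Ks,a),(Kt,b))]
print(tri((180,220),(330,25)),tri((190,262),(345,75)),tri((203,300),(285,118)))
grip(1.0);robot.servo_line([668.7,-201.9,140],feed=120)
robot.movep([605,45,230],rv(0.0))
im,K=look('wrist','w10');st()
print(pin(K,'wrist','cap_primed_mid'))
for k in viewer.silhouettes('cap_primed_mid','wrist')[:1]: print(k['confidence'],fitcyl(K,k['mask'],[672.5,42],26.5,70,104))
cv2.imwrite('pics/w10v.png',im[:,:,::-1])
```

```text
(array([904.,  84., 124.]), [[-1.7, -0.6], [1.1, 1.7]]) (array([887.,  83.,  39.]), [[9.0, 2.2], [-5.7, -8.3]]) (array([796., 152.,  70.]), [[-1.5, -0.4], [0.9, 1.3]])
t 48.8 [605.1  44.5 229.9] F [ 0.4 -0.  -0.2] g 92.0 0.0
[(0.65, array([ 513. , -261.5,   -3.5]))]
0.8 (array([671.5,  44.5]), np.float64(0.1))
```

View pics/w10v.png

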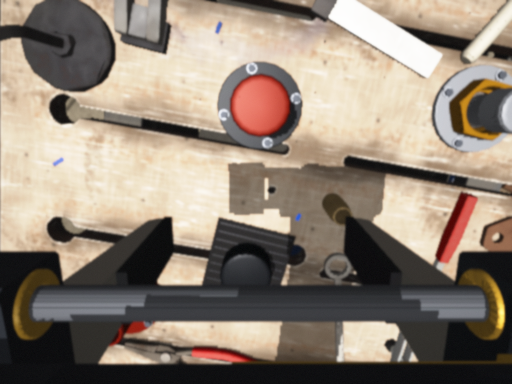

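Run:
```python
from h import *
robot.servo_line([671.6,44.3,130],feed=200);robot.hold(.2)
pick(671.6,44.3,74,0)
robot.servo_line([671.6,44.3,120],feed=100);robot.servo_line([605,45,230],feed=200)
im,K=look('wrist','w11');st();print(pin(K,'wrist','pipe_black_top'))
robot.movep([420,120,200],rv(.6))
robot.movep([385,190,230],rv(0.0))
im2,K2=look('wrist','w12');st();print(pin(K2,'wrist','pipe_primed_top'))
import pickle;pickle.dump((K,K2),open('K112.pkl','wb'))
v=np.hstack([cv2.resize(i[:,:,::-1][r0:r0+140,c0:c0+140],(400,400),interpolation=cv2.INTER_CUBIC) for i,r0,c0 in((im,40,190),(im2,60,160))])
cv2.imwrite('pics/w112.png',v)
```

```text
t 51.2 [671.7  44.1  74.2] F [-0.1 -0.3  1. ] g 53.0 29.9
t 53.0 [605.   44.8 229.6] F [-0.3  0.3 -1.2] g 52.9 29.9
[]
t 55.2 [385.1 189.8 230. ] F [-0.3  0.1 -1.7] g 53.1 29.9
[(0.57, array([426.6, 222.1,  71.2]))]
```

View pics/w112.png

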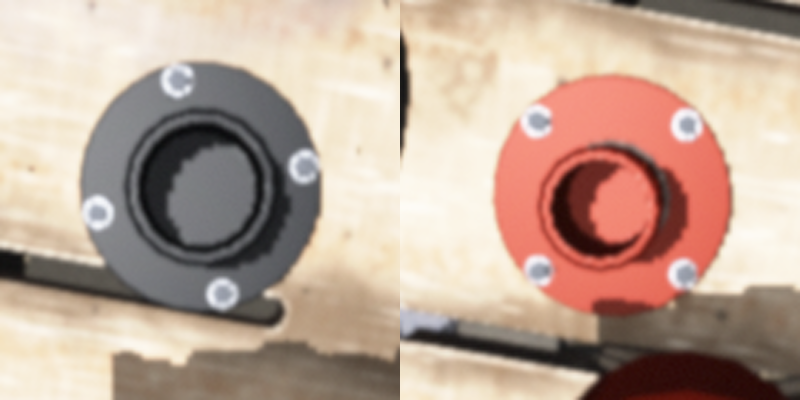

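Run:
```python
from h import *
import pickle
K,K2=pickle.load(open('K112.pkl','rb'))
print('black',onplane(K,(259.5,105.6),69).round(1),onplane(K,(260.35,104.75),10).round(1))
robot.movep([428,150,180],rv(1.4))
robot.servo_line([427.1,217.7,120],feed=150)
if insert(427.1,217.7):
    grip(1.0);robot.servo_line([427.1,217.7,115],feed=100);robot.servo_line([430,130,200],feed=200)
    robot.movep([415,60,220],rv(0.0))
    im,K=look('wrist','w13');st()
    print(pin(K,'wrist','cap_black_mid'))
    for k in viewer.silhouettes('cap_black_mid','wrist')[:2]: print(k['confidence'],fitcyl(K,k['mask'],[476,60],31,3,37))
    cv2.imwrite('pics/w13v.png',im[:,:,::-1])
```

```text
black [672.   44.8  69. ] [673.4  43.7  10. ]
in at 0 0
t 60.9 [427.1 217.7  50.5] F [-0.  -0.9 -2.2] g 52.9 29.9
t 64.8 [415.  60. 220.] F [-0.2  0.7  0.2] g 92.5 0.0
[(0.89, array([470.6,  61.3,  15.9]))]
0.88 (array([475.1,  61.7]), np.float64(0.12))
```

View pics/w13v.png

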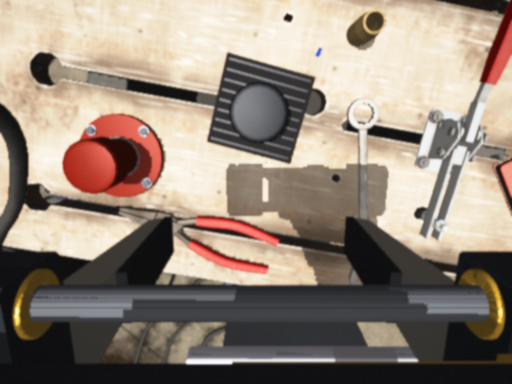

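Red cap is home (~(90,163)); the black cap stands on the mat at (259,110). Pick it and fit it.

Run:
```python
from h import *
robot.servo_line([475.5,61.2,90],feed=200);robot.hold(.2)
pick(475.5,61.2,7.5,0)
robot.servo_line([475.5,61.2,130],feed=150)
robot.movep([640,50,150],rv(0.0));robot.servo_line([672.2,44.6,100],feed=120);st()
ok=insert(672.2,44.6);print(ok)
```

```text
t 67.3 [475.8  61.2   7.9] F [-0.8  0.   4.8] g 65.4 30.0
t 69.6 [672.   44.6 100.3] F [-0.9  0.6 -1. ] g 65.0 30.0
in at 0 0
t 72.8 [672.4  44.6  51. ] F [-2.2  0.5  2.8] g 65.2 30.0
True
```

Run:
```python
from h import *
grip(1.0);robot.servo_line([672.2,44.6,130],feed=120)
robot.movep([500,-150,300],rv(0.0))
for c in('scene','top'):
    im,K=look(c,c+'9')
    for n in "cap_inox_mid cap_primed_mid cap_black_mid union_nut_mid nozzle plate".split(): print(c,n,pin(K,c,n))
    s=im[:,:,::-1][80:350,100:460] if c=='scene' else im[:,:,::-1][80:290,100:400]
    cv2.imwrite(f'pics/{c}9v.png',cv2.resize(s,(800,600 if c=='scene' else 560),interpolation=cv2.INTER_CUBIC))
st()
```

```text
scene cap_inox_mid [(0.61, array([ 665.7, -200.8,   59.5]))]
scene cap_primed_mid [(0.65, array([428.6, 217.9,  67.7]))]
scene cap_black_mid [(0.81, array([670.9,  45. ,  64.9]))]
scene union_nut_mid [(0.79, array([ 672.8, -199.9,   24.3]))]
scene nozzle [(0.64, array([557.3, -43.7,  -2.9]))]
scene plate [(0.6, array([ 513.3, -260.9,   -2. ]))]
top cap_inox_mid [(0.79, array([ 668.5, -201. ,   63.1]))]
top cap_primed_mid [(0.63, array([427.2, 220.7,  62.8]))]
top cap_black_mid [(0.79, array([673.1,  46. ,  60.7]))]
top union_nut_mid [(0.56, array([ 669.8, -196.4,   22.7]))]
top nozzle [(0.53, array([553.9, -43.2,   2.3]))]
top plate []
t 76.9 [ 500. -150.  300.] F [ 0.1 -0.   0.8] g 91.8 0.0
```

View pics/scene9v.png

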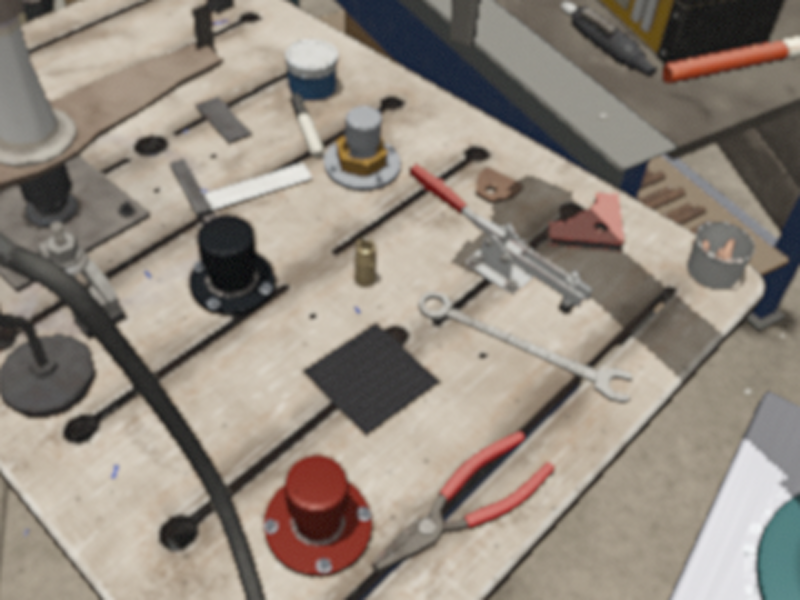

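All three caps sit down on their own pipes at heights near 63 mm: bright at (365,130), black at (228,250), red at (318,490). The nut is on the bright flange, and the nozzle and plate are undisturbed.

```bash
python3 -c "
from cell import robot
print(robot.job_done())"
```

```text
the job is handed in; nothing more can be done
None
```

The job is handed in at about 77 s: each cap is down on the pipe of its own colour, the union nut went onto the bright flange before that pipe was capped, and the nozzle and ear plate were left as they were.

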